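# Set and lock the orange air regulator

### The arm

A 6-joint arm with a two-finger parallel gripper is mounted at the origin on a cart in front of the work surface, level with it; the furniture and walls round the work are solid. World frame = base frame: x ahead of the robot, y to its left, z up, the work surface at z = 0. Lengths are in m, angles in rad, forces in N, time in s.
With the tool pointing down it reaches from about 0.25 to 0.775 m from the base axis. Payload 4 kg.
Tool frame: the origin (TCP) lies midway between the tips of the shut fingers; the grasp point (between the pads) lies 19 mm behind it (robot.tcp_to_grasp is the distance from the TCP to the grasp point, in m); z points along the fingers, y is the line along which they close (so a half turn about z gives the same grasp; the last joint's range is limited). The gripper opens to 94 mm and grips with 3 to 60 N. Pads are 16 mm wide; open, the fingers measure 119 mm over their backs; the gripper's body (75 mm by 177 mm) begins 78 mm behind the grasp point.
Start: joints at [-0.103, 0.087, 1.371, -0, 1.684, -0.103], TCP at [0.55, -0, 0.206] pointing down, gripper open.
Joint ranges: [-3.1, 3.1], [-0.76, 2.03], [0.27, 2.55], [-1.08, 4.22], [0.17, 2.65], [-2.57, 2.57]. Speed limits (rad/s): [2.79, 2.79, 3.14, 3.14, 3.14, 3.14].

### API

Orientations are given as [roll, pitch, yaw] about the fixed x, y, z axes, in that order (R = Rz(yaw) Ry(pitch) Rx(roll)).
In Python, from bench import robot, viewer gives the robot as it stands. The module is installed in compiled form; this text tells all that it offers.
- The arm moves only by the shell command python3 -m handwheel 'ROWS' [OPENING]. ROWS is JSON, a list of rows, each a list of 6 numbers: the shift along the tool's x, y, z in units of 0.2 m (1.0 is 0.2 m), then the turn, a rotation vector about the tool's x, y, z in units of 30 degrees (1.0 is 30 degrees). In form: [[x, y, z, wx, wy, wz], ...]. A call has 1 to 10 rows; each row is the pose to reach, as a shift and turn from the pose commanded when the call began, along the tool's axes at that moment; what a row does not reach only later rows make up. A row lasts 1/12 s, in which the tool goes at most 41.7 mm and 7.16 degrees, less where a joint would pass 70% of its speed; a pose out of reach is approached as far as the arm can. A call with a number of a shift or a turn outside -1 to 1 is refused whole. A call with a gripper value outside its range is refused whole. OPENING is the gripper's target within -1 to 1 (shut at 1, half-way at 0, fully open at -1), set as the call begins (- or left out, the last holds). The fingers move at their own pace and stop on an object; the grip force is fixed at half the most. Time passes only in rows, so rows that repeat a pose let the fingers close. It gives the time, the measured TCP pose, the force, the opening and the grip force at its end, in the units of the state.
- robot.get_obs(): the state, without advancing time (a new reading comes with each control period).
- viewer.snapshot(name): name is "scene" or "side" or "wrist"; returns the picture (480x640x3 uint8, red, green, blue); there is no depth.
- viewer.calibration(name): a dict with "fx", "fy", "cx", "cy" (pixels), "R" (3x3) and "t" (3): a world point X has camera coordinates R X + t. Camera axes: x right, y down, z forward; pixel columns grow to the right and rows downward; lengths in m; the calibration is good to about 2 mm. A picture is of the moment at which its call begins: read the wrist's pose just before it. calibration takes no time and is no camera call; for the wrist camera it gives the pose at the moment of the call.
- robot.close_job(): hands the job in; it is judged then, once.
The state is a dict: "time": time; "joint_positions": joint angles; "qvel": joint speeds; "joint_torque": joint torques, N m; "tool_pos": TCP position; "ee_rot": TCP orientation; "wrist_force": force on the tool from outside, world axes, zero at the start; "wrist_torque": the same for the moment, N m; "width": finger opening in m; "finger_force": force on a finger pad.
Only numpy, scipy, OpenCV 4.12 (cv2) and the standard library are available. Lean on these libraries where they do the work, as an engineer would, in place of code of your own. Each camera call takes 0.05 s, during which the arm holds its last target. There are 200 camera calls.

### The job

Turn the knob of the orange regulator until its pointer stands at the green mark, then pull the knob straight out of its sloping dial until it locks and the green band under it shows, and let go. The lock notch may lie up to about twelve degrees to either side of the painted mark, so feel for it and do not force the knob out; leave the blue regulator's knob and the things lying around as they are.

Things in the scene. Friction and masses are not known exactly. Their poses are not given: they have to be found in the camera images.
- orange_console: Grey air regulator with an ORANGE knob, fixed to the desk: foot 150 x 150 x 10 mm, above it a head 142 x 142 x 46 mm whose dial slopes 0.38 rad (22 degrees) towards its front. Origin: centre of the foot's underside; z up, -x its front (low side of the dial). Dial centre 85 mm above the origin; outward normal (-0.371, 0, 0.929). Top edge of the head 112 mm above the desk.
- orange_grip (a point): Point on the orange knob's axis, 34 mm out from the dial face while pushed in; moves out with the knob but does not turn. z: along the axis, out of the dial (pull direction); x: up the dial's slope; y: left. The knob's cap is a ribbed cylinder, 44 mm diameter, 13 to 45 mm out from the dial; below it a black skirt of 54 mm diameter (2 to 13 mm out).
- orange_tip (a point): Outer end of the orange knob's black pointer arm, 56 mm from the axis, 8.5 mm out from the dial. The arm is a bar 10 mm wide with a white line on top; its sides stand 3 to 14 mm out from the dial, from the skirt to 56 mm from the axis. It turns with the knob and can be pushed round with a fingertip.
- orange_green_mark (a point): Middle of the green painted mark on the orange regulator's white dial, 61.5 mm from the knob's axis, flat on the face. The dial has also a yellow and a red mark.
- orange_turn (a joint): Turn of the orange knob, rad, 0 to 4.4, growing clockwise looking at the dial. In the frame of orange_grip the pointer arm lies at the angle 2.2 - value, from +x towards +y. Yellow mark 1.10, green mark 2.60, red mark 3.90; 0.05 to 0.70 at the start. 0.06 N m of friction: it stays where it is left.
- orange_pull (a joint): Pull of the orange knob, m: 0 in (start), 0.010 fully out; 4 N of friction, stays where left. It comes out only at a hidden notch near each mark, its middle up to 0.20 rad to either side of the mark (varies). It passes within 0.04 to 0.08 rad of the middle; elsewhere it stops rigidly after 1 to 2 mm: then push it in, turn a little, pull again with 10 to 15 N. Out by 3 mm or more it cannot turn.
- blue_grip (a point): The same point on the axis of the BLUE knob. Leave this knob alone.
- blue_turn (a joint): Turn of the blue knob, rad (same meaning). Must stay as it is.
- blue_pull (a joint): Pull of the blue knob, m (same meaning). Must stay in.
- blue_tip (a point): Outer end of the blue knob's pointer arm. Must stay where it is.
- tape_roll: Roll of black tape lying flat, 53 x 51 x 19 mm; origin at the centre of its underside. Bystander.
- cutters: Teal-handled pliers lying flat, 151 x 57 x 15 mm; origin at the centre of the underside. Bystander.
- parts_tub: Clear plastic tub with a pink lid, 74 x 71 x 32 mm; origin at the centre of its underside. Bystander.
- mug: Patterned coffee cup, 78 mm across, 68 mm high; origin at the centre of its underside. Bystander.
- spool: Green spool of solder lying flat, 102 x 78 x 46 mm; origin at the centre of its underside. Bystander.
- blue_console: The other regulator, the same but with a BLUE knob, fixed to the desk; origin and axes as for the orange one. The two stand side by side, either on the left. Do not knock against it.

How it is judged:
By the outcome, as a careful person would: the job done as asked, in the order asked, and still so for the second after the job is handed in, with the robot touching nothing.
It also fails if it takes over 54 s, if anything falls off the work surface, if the arm or the gripper's body presses on something with over 40 N, if the wrist force passes 120 N, or if a joint passes its speed limit or range.

## Working session

There is one attempt and no reset: what is moved stays moved. The work goes in short steps, Python scripts to look and compute and a shell command to move; the robot and the scene stay as the last step left them, time stands still between calls to the robot, and variables do not carry over. Pictures are saved under pics/ and viewed, at most 10 in all, crops included, and the job is handed in when it is done.

```bash
mkdir -p pics
python3 - <<'E'
from bench import robot, viewer
import cv2,numpy as np
o=robot.get_obs();print({k:np.round(v,3).tolist() for k,v in o.items()}, robot.tcp_to_grasp)
for n in ["scene","side","wrist"]:
    c=viewer.calibration(n);im=viewer.snapshot(n);cv2.imwrite(f"pics/{n}0.png",im[:,:,::-1]);print(n,{k:np.round(v,3).tolist() for k,v in c.items()})
E
```

```text
{'time': 0.0, 'joint_positions': [-0.103, 0.088, 1.372, 0.0, 1.684, -0.103], 'qvel': [-0.0, 0.0, 0.001, -0.002, 0.001, 0.003], 'joint_torque': [0.001, -34.018, -30.242, 0.072, 0.033, -0.0], 'tool_pos': [0.549, 0.0, 0.204], 'ee_rot': [-3.139, -0.0, 1.571], 'wrist_force': [0.155, -0.488, -0.765], 'wrist_torque': [-0.035, 0.016, -0.021], 'finger_force': 0.0, 'width': 0.094} 0.0188
scene {'fx': 504.238, 'fy': 504.238, 'cx': 318.443, 'cy': 239.832, 'R': [[-0.81, -0.586, -0.004], [-0.31, 0.434, -0.846], [0.498, -0.684, -0.533]], 't': [0.411, 0.27, 1.077]}
side {'fx': 533.957, 'fy': 533.957, 'cx': 319.912, 'cy': 243.345, 'R': [[0.082, -0.997, 0.003], [-0.531, -0.046, -0.846], [0.844, 0.068, -0.533]], 't': [-0.063, 0.357, 1.084]}
wrist {'fx': 338.338, 'fy': 338.338, 'cx': 319.276, 'cy': 240.459, 'R': [[1.0, -0.0, -0.002], [-0.0, -0.974, 0.229], [-0.002, -0.229, -0.974]], 't': [-0.549, -0.024, 0.389]}
```

View pics/scene0.png

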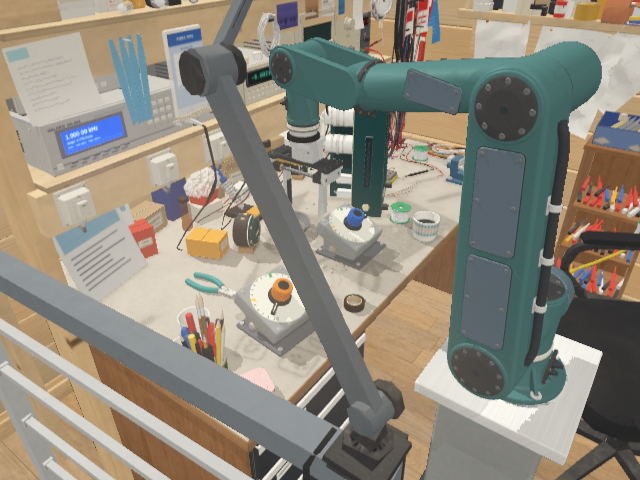

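View pics/side0.png

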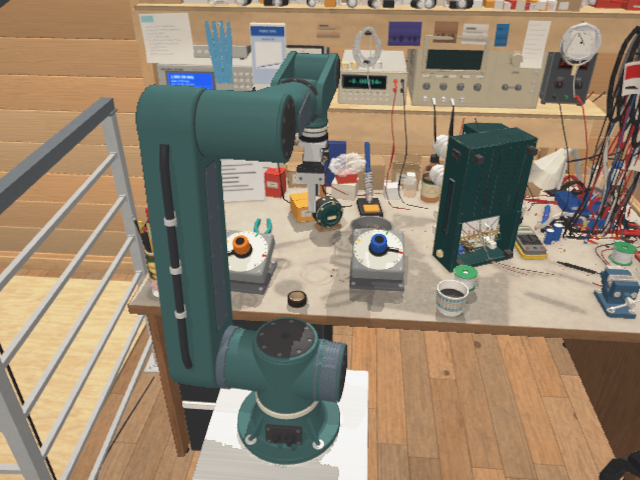

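View pics/wrist0.png

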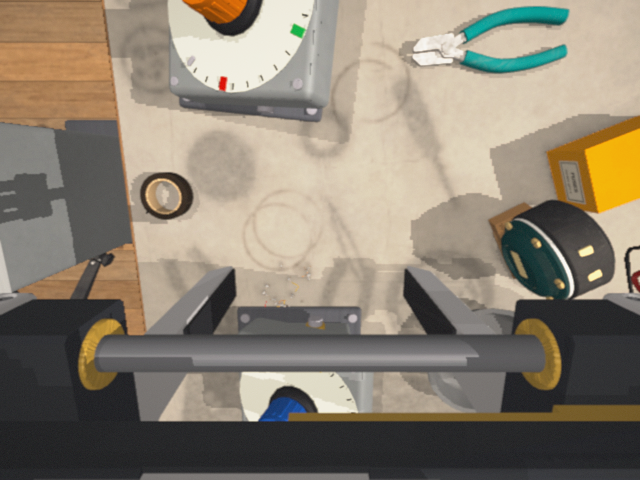

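The scene camera shows the orange knob near (281,285) and the blue one near (354,217). In the side view orange is at (241,245) and blue at (379,243). The wrist view cuts off the orange dial: knob about (230,10), green mark (297,31), red mark (223,83). I'll triangulate the knob first.

```bash
cat > h.py <<'E'
from bench import robot, viewer
import cv2,numpy as np
def ray(c,p):
    R=np.array(c["R"]);t=np.array(c["t"])
    d=R.T@np.array([(p[0]-c["cx"])/c["fx"],(p[1]-c["cy"])/c["fy"],1]);return -R.T@t,d/np.linalg.norm(d)
def onz(c,p,z):
    o,d=ray(c,p);return o+d*(z-o[2])/d[2]
def onplane(c,p,P,n):
    o,d=ray(c,p);return o+d*(n@(P-o))/(n@d)
def tri(rs):
    A=sum(np.eye(3)-np.outer(d,d) for o,d in rs);b=sum((np.eye(3)-np.outer(d,d))@o for o,d in rs);return np.linalg.solve(A,b)
def blobs(im,lo,hi,box=None,amin=15):
    m=cv2.inRange(cv2.cvtColor(im,cv2.COLOR_RGB2HSV),lo,hi)
    if box: k=np.zeros_like(m);k[box[1]:box[3],box[0]:box[2]]=1;m=m*k
    n,_,s,c=cv2.connectedComponentsWithStats(m);return [(c[i].round(1).tolist(),int(s[i,4]),s[i,:4].tolist()) for i in range(1,n) if s[i,4]>=amin]
OR=((5,180,120),(16,255,255));GR=((45,120,80),(80,255,255));RD=((0,180,100),(4,255,255));YE=((22,120,120),(34,255,255))
E
python3 - <<'E'
from h import *
bx={"scene":(250,265,310,310),"side":(225,230,260,260)}
r=[]
for n in bx:
    im=cv2.imread(f"pics/{n}0.png")[:,:,::-1].copy();b=blobs(im,*OR,bx[n]);print(n,b)
    b=max(b,key=lambda q:q[1]);r.append(ray(viewer.calibration(n),b[0]))
print("knob",tri(r))
c=viewer.calibration("wrist");im=cv2.imread("pics/wrist0.png")[:,:,::-1].copy()
for col in(GR,RD):
    for b in blobs(im,*col,(160,0,330,120)): print(b,onz(c,b[0],.085))
print([onz(c,p,.005) for p in((323,120),(181,106))])
E
```

```text
scene []Traceback (most recent call last):
  File "<stdin>", line 6, in <module>
ValueError: max() iterable argument is empty
```

```bash
sed -i 's/OR=((5,180,120),(16,255,255))/OR=((7,170,90),(19,255,255))/' h.py
python3 - <<'E'
from h import *
bx={"scene":(250,265,310,310),"side":(225,230,260,260)}
r=[]
for n in bx:
    im=cv2.imread(f"pics/{n}0.png")[:,:,::-1].copy();b=blobs(im,*OR,bx[n]);print(n,b)
    if not b: print(cv2.cvtColor(im,cv2.COLOR_RGB2HSV)[285,275:290].tolist());continue
    b=max(b,key=lambda q:q[1]);r.append(ray(viewer.calibration(n),b[0]))
if len(r)>1:print("knob",tri(r))
c=viewer.calibration("wrist");im=cv2.imread("pics/wrist0.png")[:,:,::-1].copy()
for col in(GR,RD):
    for b in blobs(im,*col,(160,0,330,120)): print(b,onz(c,b[0],.085))
print([onz(c,p,.005) for p in((323,120),(181,106))])
E
```

```text
scene [([281.8, 286.1], 85, [273, 279, 19, 14])]
side [([241.1, 245.8], 201, [233, 236, 17, 19])]
knob [0.47086582 0.18593101 0.11414812]
([297.4, 30.3], 107, [291, 24, 14, 13]) [0.53208192 0.16650947 0.085     ]
([222.4, 83.1], 68, [219, 77, 7, 13]) [0.47016428 0.12786411 0.085     ]
[array([0.55320828, 0.10816038, 0.005     ]), array([0.40380642, 0.12220903, 0.005     ])]
```

```bash
python3 -m handwheel '[[0.5,-0.35,0,0,0,0],[0.5,-0.35,0,0,0,0],[0.5,-0.35,0,0,0,0],[0.5,-0.35,0,0,0,0],[0.5,-0.35,0,0,0,0]]' -1
python3 - <<'E'
from h import *
c=viewer.calibration("wrist");im=viewer.snapshot("wrist");cv2.imwrite("pics/wrist1.png",im[:,:,::-1])
for n,col in dict(OR=OR,GR=GR,RD=RD,YE=YE).items():
    for b in blobs(im,*col,(160,60,520,330)): print(n,b,onz(c,b[0],.085))
print(robot.get_obs()["joint_positions"])
E
```

```text
time: 0.57
tool_pos: [0.4792, 0.1012, 0.2056]
ee_rot: [3.141, 0.0, 1.574]
wrist_force: [0.4, -0.2, 0.3]
width: 0.0939
finger_force: 0.0
OR ([314.5, 131.0], 2466, [279, 98, 67, 65]) [0.47491576 0.19159132 0.085     ]
GR ([386.6, 171.4], 88, [380, 166, 14, 12]) [0.53750232 0.1582931  0.085     ]
RD ([308.4, 205.4], 60, [305, 200, 8, 12]) [0.46947788 0.1284996  0.085     ]
YE ([365.0, 65.5], 112, [359, 60, 14, 14]) [0.51589441 0.24243332 0.085     ]
[ 9.05836713e-02 -4.68919427e-02  1.50716575e+00 -7.59441988e-04
  1.68075435e+00  8.90922010e-02]
```

View pics/wrist1.png

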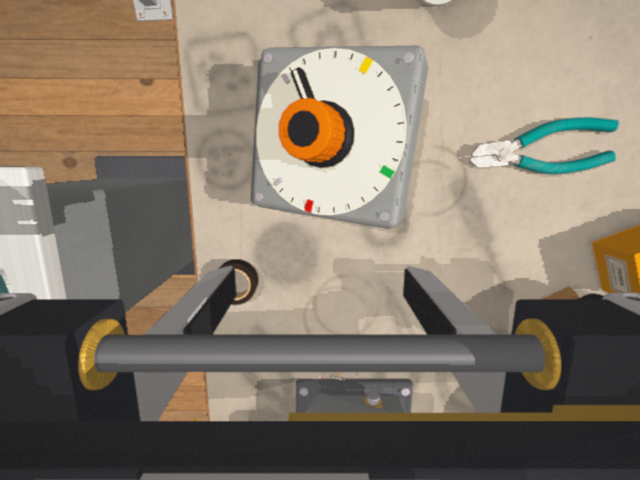

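The wrist view now shows the whole orange dial: yellow mark (365,66), green mark (387,171), red mark (308,205). The knob is about (315,131) and the pointer tip about (297,70). From the three marks I'll solve the dial's centre and yaw.

```bash
cat >> h.py <<'E'
from scipy.optimize import least_squares
from scipy.spatial.transform import Rotation as Ro
def Rg(psi): # grip frame: x up slope, y left, z out
    return Ro.from_euler("z",psi).as_matrix()@np.array([[.929,0,-.371],[0,1,0],[.371,0,.929]])
def proj(c,X):
    p=np.array(c["R"])@X+c["t"];return np.array([c["fx"]*p[0]/p[2]+c["cx"],c["fy"]*p[1]/p[2]+c["cy"]])
def solve(obs):
    def f(q): return np.concatenate([(proj(c,np.array([q[0],q[1],q[3]])+Rg(q[2])@(np.array([np.cos(a),np.sin(a),0])*.0615))-p) for c,p,a in obs]+[[(q[3]-.085)*500]])
    s=least_squares(f,[.48,.18,0,.085]);return s.x,s.fun
E
python3 - <<'E'
from h import *
c=viewer.calibration("wrist")
obs=[(c,np.array(p),a) for p,a in(((365,65.5),1.1),((386.6,171.4),-.4),((308.4,205.4),-1.7))]
q,e=solve(obs);print(q,e.round(2))
R=Rg(q[2]);C=np.array([q[0],q[1],q[3]]);G=C+R[:,2]*.034
print("grip",G,"n",R[:,2])
for n in("scene","side"):print(n,proj(viewer.calibration(n),G),proj(viewer.calibration(n),C+R[:,2]*.045))
print("top centre wrist",proj(c,C+R[:,2]*.045))
t=onplane(c,(297,70),C+R[:,2]*.014,R[:,2]);l=R.T@(t-C);print(l,"turn",2.2-np.arctan2(l[1],l[0]))
o=robot.get_obs();T=Ro.from_euler("xyz",o["ee_rot"]).as_matrix();print(T)
E
```

```text
[ 0.48408754  0.18696829 -0.10483526  0.08503753] [ 0.06 -0.16 -0.31  0.14  0.27  0.02  0.02]
grip [0.47154279 0.18828826 0.11662353] n [-0.36896314  0.03882268  0.929     ]
scene [281.5438184  287.88742966] [282.64318881 284.9588608 ]
side [240.87115284 243.00192803] [240.10698409 240.55625746]
top centre wrist [302.32018594 128.67795312]
[-0.02376519  0.04726808  0.01400955] turn 0.1633388785246419
[[-1.40769702e-03  9.99998810e-01  6.30432768e-04]
 [ 9.99998763e-01  1.40813870e-03 -7.00699367e-04]
 [-7.01586271e-04  6.29445616e-04 -9.99999556e-01]]
```

```bash
cat >> h.py <<'E'
PSI=-.10484;C=np.array([.48409,.18697,.085]);R=Rg(PSI)
T0=np.column_stack([R[:,1],R[:,0],-R[:,2]]) # tool x=left, y=up slope, z into dial
def plan(h,spin,T=None):
    o=robot.get_obs();A=Ro.from_euler("xyz",o["ee_rot"]).as_matrix();p=np.array(o["tool_pos"])
    B=T0@Ro.from_rotvec([0,0,spin]).as_matrix()
    P=C+R[:,2]*(h-robot.tcp_to_grasp)
    print("row",np.r_[A.T@(P-p)/.2,Ro.from_matrix(A.T@B).as_rotvec(degrees=True)/30].round(3))
def where():
    o=robot.get_obs();A=Ro.from_euler("xyz",o["ee_rot"]).as_matrix();l=R.T@(np.array(o["tool_pos"])-C);
    print("t",o["time"],"tcp in dial mm",(l*1e3).round(1),"grasp h",round(1e3*(l[2]+robot.tcp_to_grasp),1),"spin/tilt",(Ro.from_matrix(T0.T@A).as_rotvec()).round(3),"F dial",(R.T@o["wrist_force"]).round(1),"Tq",(R.T@o["wrist_torque"]).round(2),"w",round(o["width"],4),"ff",round(o["finger_force"],1),"j",np.round(o["joint_positions"],2))
E
python3 - <<'E'
from h import *
where();plan(.12,0)
E
```

```text
t 0.6167 tcp in dial mm [ 49.3 -86.8 110.1] grasp h 128.9 spin/tilt [ 0.379  0.02  -0.105] F dial [ 0.1 -0.5  0.2] Tq [ 0.02  0.03 -0.01] w 0.0941 ff 0.0 j [ 0.09 -0.05  1.51 -0.    1.68  0.09]
row [ 0.454 -0.165  0.132 -0.724 -0.037  0.201]
```

```bash
python3 -m handwheel '[[0.454,-0.165,0.132,-0.724,-0.037,0.2],[0.454,-0.165,0.132,-0.724,-0.037,0.2],[0.454,-0.165,0.132,-0.724,-0.037,0.2],[0.454,-0.165,0.132,-0.724,-0.037,0.2],[0.454,-0.165,0.132,-0.724,-0.037,0.2],[0.454,-0.165,0.132,-0.724,-0.037,0.2]]' -1
python3 -m handwheel '[[0,0,0,0,0,-1],[0,0,0,0,0,-1],[0,0,0,0,0,-1],[0,0,0,0,0,-1],[0,0,0,0,0,-1],[0,0,0,0,0,-1]]'
python3 -m handwheel '[[0,0,0,0,0,-1],[0,0,0,0,0,-1],[0,0,0,0,0,-1],[0,0,0,0,0,-1],[0,0,0,0,0,-1],[0,0,0,0,0,-1]]'
python3 -c "
from h import *
where();plan(.12,-1.25)"
```

```text
time: 1.12
tool_pos: [0.4481, 0.1902, 0.1799]
ee_rot: [2.761, -0.0, 1.465]
wrist_force: [1.3, 0.0, -0.3]
width: 0.0941
finger_force: 0.0
time: 1.62
tool_pos: [0.4492, 0.1896, 0.1804]
ee_rot: [2.807, 0.185, 1.952]
wrist_force: [-0.0, 0.3, 1.0]
width: 0.0939
finger_force: 0.0
time: 2.12
tool_pos: [0.4479, 0.1903, 0.1796]
ee_rot: [2.943, 0.326, 2.474]
wrist_force: [0.5, -0.2, -0.5]
width: 0.0941
finger_force: 0.0
t 2.1167 tcp in dial mm [  1.3  -0.5 101.4] grasp h 120.2 spin/tilt [ 0.     0.    -1.041] F dial [ 0.3 -0.1 -0.7] Tq [ 0.05  0.06 -0.05] w 0.0941 ff 0.0 j [ 0.42 -0.29  1.82 -0.19  1.29 -0.49]
row [ 0.007 -0.001  0.001 -0.    -0.    -0.399]
```

```bash
python3 -m handwheel '[[0.004,0,0.1,0,0,-0.4],[0.004,0,0.2,0,0,-0.4],[0.004,0,0.3,0,0,-0.4],[0.004,0,0.36,0,0,-0.4],[0.004,0,0.4,0,0,-0.4],[0.004,0,0.415,0,0,-0.4],[0.004,0,0.415,0,0,-0.4]]' -1
python3 -c "
from h import *
where();plan(.037,-1.25)
cv2.imwrite('pics/side2.png',cv2.resize(viewer.snapshot('side')[180:300,180:320,::-1],None,fx=5,fy=5))
cv2.imwrite('pics/wrist2.png',viewer.snapshot('wrist')[:,:,::-1])"
```

```text
time: 2.7
tool_pos: [0.4771, 0.1878, 0.1013]
ee_rot: [3.018, 0.359, 2.697]
wrist_force: [-0.2, -0.4, -0.3]
width: 0.0937
finger_force: 0.0
t 2.7 tcp in dial mm [-0.5  0.1 17.7] grasp h 36.5 spin/tilt [ 1.000e-03  1.000e-03 -1.254e+00] F dial [-0.2 -0.4 -0.2] Tq [ 0.05  0.11 -0.01] w 0.0937 ff 0.0 j [ 0.38 -0.19  1.89 -0.2   1.11 -0.71]
row [-0.002  0.    -0.002 -0.002 -0.002  0.007]
```

View pics/wrist2.png

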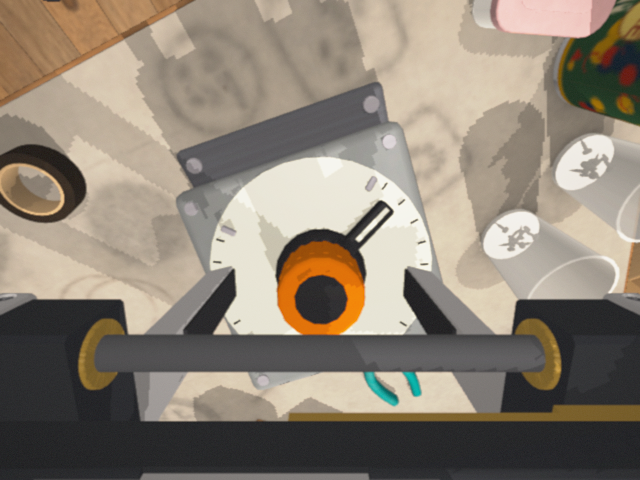

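The knob sits centred between the open fingers at about (321,300), and the pointer tip is at about (385,207). Next I close the fingers.

```bash
python3 -c "
from h import *
c=viewer.calibration('wrist')
for p in((385,207),(356,240)):
    l=R.T@(onplane(c,p,C+R[:,2]*.014,R[:,2])-C);print(l,2.2-np.arctan2(l[1],l[0]))"
python3 -m handwheel '[[0,0,0,0,0,0],[0,0,0,0,0,0],[0,0,0,0,0,0],[0,0,0,0,0,0],[0,0,0,0,0,0],[0,0,0,0,0,0],[0,0,0,0,0,0],[0,0,0,0,0,0],[0,0,0,0,0,0],[0,0,0,0,0,0]]' 1
python3 -c "
from h import *
where()"
```

```text
[-0.02790943  0.04739796  0.01400955] 0.09703639809122322
[-0.01511694  0.02700933  0.01400955] 0.11894902138855823
time: 3.63
tool_pos: [0.4772, 0.1886, 0.1019]
ee_rot: [3.017, 0.36, 2.699]
wrist_force: [-0.4, 3.1, 0.0]
width: 0.0435
finger_force: 30.0
t 3.6333 tcp in dial mm [-0.3  0.9 18.3] grasp h 37.1 spin/tilt [-1.000e-03  1.000e-03 -1.255e+00] F dial [-0.6  3.   0.3] Tq [0.44 0.11 0.  ] w 0.0435 ff 30.0 j [ 0.38 -0.19  1.89 -0.19  1.11 -0.71]
```

```bash
for i in 1; do python3 -m handwheel '[[0,0,0,0,0,0.2],[0,0,0,0,0,0.4],[0,0,0,0,0,0.6],[0,0,0,0,0,0.8],[0,0,0,0,0,1],[0,0,0,0,0,1]]'; done
python3 -c "
from h import *
where()"
```

```text
time: 4.13
tool_pos: [0.4771, 0.1885, 0.1018]
ee_rot: [2.852, 0.249, 2.16]
wrist_force: [0.2, 2.0, -0.7]
width: 0.0437
finger_force: 30.0
t 4.1333 tcp in dial mm [-0.4  0.8 18.3] grasp h 37.1 spin/tilt [-0.     0.001 -0.73 ] F dial [-0.3  2.1 -0.7] Tq [ 0.48  0.15 -0.04] w 0.0437 ff 30.0 j [ 0.38 -0.19  1.89 -0.19  1.11 -0.18]
```

Smooth, with low forces. I'll do the rest of the turn.

```bash
python3 -m handwheel '[[0,0,0,0,0,0.2],[0,0,0,0,0,0.4],[0,0,0,0,0,0.6],[0,0,0,0,0,0.8],[0,0,0,0,0,1],[0,0,0,0,0,1]]' >/dev/null
python3 -m handwheel '[[0,0,0,0,0,0.2],[0,0,0,0,0,0.4],[0,0,0,0,0,0.6],[0,0,0,0,0,0.8],[0,0,0,0,0,1],[0,0,0,0,0,1]]' >/dev/null
python3 -m handwheel '[[0,0,0,0,0,0.2],[0,0,0,0,0,0.4],[0,0,0,0,0,0.6],[0,0,0,0,0,0.8],[0,0,0,0,0,1],[0,0,0,0,0,1]]'
python3 -m handwheel '[[0,0,0,0,0,0.2],[0,0,0,0,0,0.4],[0,0,0,0,0,0.6],[0,0,0,0,0,0.73],[0,0,0,0,0,0.73],[0,0,0,0,0,0.73]]'
python3 -c "
from h import *
where()
c=viewer.calibration('wrist');im=viewer.snapshot('wrist');cv2.imwrite('pics/wrist3.png',im[:,:,::-1])
for n,v in dict(tip=-.4).items():
  print(n,proj(c,C+R@np.array([.056*np.cos(v),.056*np.sin(v),.014])),proj(c,C+R@np.array([.0615*np.cos(v),.0615*np.sin(v),0])))"
```

```text
time: 5.63
tool_pos: [0.4766, 0.1887, 0.1017]
ee_rot: [2.882, -0.279, 0.667]
wrist_force: [-2.2, 4.6, 1.2]
width: 0.0434
finger_force: 30.0
time: 6.13
tool_pos: [0.4766, 0.1889, 0.1016]
ee_rot: [3.006, -0.354, 0.276]
wrist_force: [-2.3, 5.1, 0.5]
width: 0.0433
finger_force: 30.0
t 6.1333 tcp in dial mm [-0.9  1.1 18.3] grasp h 37.1 spin/tilt [2.000e-03 1.000e-03 1.215e+00] F dial [-2.5  4.8  1.5] Tq [ 1.08  0.79 -0.11] w 0.0433 ff 30.0 j [ 0.38 -0.19  1.89 -0.19  1.11  1.76]
tip [392.17402184 207.27999138] [394.01524309 197.19164079]
```

View pics/wrist3.png

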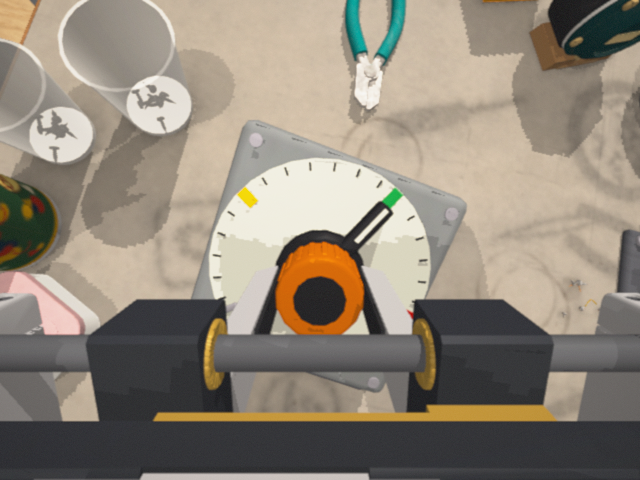

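The pointer tip at (384,208) is just short of the green mark at (394,197), so the turn is about 2.57. I'll try a gentle pull to feel for the notch.

```bash
python3 -m handwheel '[[0,0,-0.005,0,0,0],[0,0,-0.01,0,0,0],[0,0,-0.01,0,0,0],[0,0,-0.01,0,0,0]]'; python3 -c "
from h import *
where()"
python3 -m handwheel '[[0,0,-0.005,0,0,0],[0,0,-0.005,0,0,0],[0,0,-0.005,0,0,0]]'; python3 -c "
from h import *
where()"
```

```text
time: 6.52
tool_pos: [0.4761, 0.1889, 0.1028]
ee_rot: [3.006, -0.355, 0.276]
wrist_force: [1.7, 5.2, -3.6]
width: 0.0434
finger_force: 30.0
t 6.5167 tcp in dial mm [-1.   1.1 19.5] grasp h 38.3 spin/tilt [2.000e-03 1.000e-03 1.215e+00] F dial [-0.3  5.3 -3.8] Tq [ 1.24  0.39 -0.04] w 0.0434 ff 30.0 j [ 0.39 -0.19  1.89 -0.19  1.11  1.76]
time: 6.77
tool_pos: [0.4758, 0.1889, 0.1036]
ee_rot: [3.005, -0.354, 0.276]
wrist_force: [1.7, 5.6, -4.1]
width: 0.0434
finger_force: 30.0
t 6.7667 tcp in dial mm [-1.   1.1 20.4] grasp h 39.2 spin/tilt [2.000e-03 1.000e-03 1.215e+00] F dial [-0.5  5.8 -4.2] Tq [ 1.23  0.4  -0.03] w 0.0434 ff 30.0 j [ 0.39 -0.19  1.89 -0.19  1.11  1.76]
```

```bash
python3 -m handwheel '[[0,0,-0.005,0,0,0],[0,0,-0.005,0,0,0],[0,0,-0.005,0,0,0]]' >/dev/null; python3 -c "
from h import *
where()"
```

```text
t 7.0167 tcp in dial mm [-1.   1.1 21.4] grasp h 40.2 spin/tilt [2.000e-03 1.000e-03 1.215e+00] F dial [-0.6  5.5 -5. ] Tq [ 1.31  0.36 -0.1 ] w 0.0433 ff 30.0 j [ 0.39 -0.19  1.89 -0.19  1.11  1.76]
```

```bash
python3 -m handwheel '[[0,0,-0.005,0,0,0],[0,0,-0.01,0,0,0],[0,0,-0.01,0,0,0],[0,0,-0.01,0,0,0]]' >/dev/null; python3 -c "
from h import *
where()"
```

```text
t 7.35 tcp in dial mm [-1.   1.  23.3] grasp h 42.1 spin/tilt [2.000e-03 1.000e-03 1.215e+00] F dial [-1.5  4.9 -4.4] Tq [ 1.27  0.31 -0.12] w 0.0437 ff 30.0 j [ 0.39 -0.2   1.89 -0.19  1.12  1.76]
```

It is through the notch: 5 mm out at about 4 N, which is friction only. I'll continue to the end stop.

```bash
python3 -m handwheel '[[0,0,-0.005,0,0,0],[0,0,-0.01,0,0,0],[0,0,-0.015,0,0,0],[0,0,-0.02,0,0,0],[0,0,-0.02,0,0,0],[0,0,-0.02,0,0,0]]' >/dev/null; python3 -c "
from h import *
where()"
python3 -m handwheel '[[0,0,-0.005,0,0,0],[0,0,-0.008,0,0,0],[0,0,-0.008,0,0,0],[0,0,-0.008,0,0,0]]' >/dev/null; python3 -c "
from h import *
where()"
```

```text
t 7.85 tcp in dial mm [-1.   1.  27.3] grasp h 46.1 spin/tilt [2.000e-03 1.000e-03 1.215e+00] F dial [-0.5  5.7 -4. ] Tq [ 1.15  0.35 -0.16] w 0.0437 ff 30.0 j [ 0.39 -0.2   1.89 -0.19  1.13  1.76]
t 8.1833 tcp in dial mm [-1.   1.  28.4] grasp h 47.2 spin/tilt [2.000e-03 1.000e-03 1.215e+00] F dial [ 1.6  6.3 -8. ] Tq [ 1.23  0.04 -0.2 ] w 0.0434 ff 30.0 j [ 0.39 -0.2   1.89 -0.19  1.13  1.76]
```

```bash
python3 -m handwheel '[[0,0,-0.003,0,0,0],[0,0,-0.004,0,0,0],[0,0,-0.004,0,0,0]]' >/dev/null; python3 -c "
from h import *
where()"
python3 -m handwheel '[[0,0,0.002,0,0,0],[0,0,0.004,0,0,0],[0,0,0.004,0,0,0],[0,0,0.004,0,0,0],[0,0,0.004,0,0,0],[0,0,0.004,0,0,0],[0,0,0.004,0,0,0],[0,0,0.004,0,0,0],[0,0,0.004,0,0,0],[0,0,0.004,0,0,0]]' -1
python3 -c "
from h import *
where()
im=viewer.snapshot('wrist');cv2.imwrite('pics/wrist4.png',im[:,:,::-1])"
```

```text
t 8.4333 tcp in dial mm [-1.   1.  28.5] grasp h 47.3 spin/tilt [2.000e-03 1.000e-03 1.215e+00] F dial [  3.3   7.8 -12.5] Tq [ 1.49 -0.25 -0.19] w 0.0437 ff 30.0 j [ 0.39 -0.2   1.89 -0.19  1.13  1.76]
time: 9.27
tool_pos: [0.4727, 0.1885, 0.1126]
ee_rot: [3.006, -0.356, 0.269]
wrist_force: [0.3, -0.7, -0.1]
width: 0.0941
finger_force: 0.0
t 9.2667 tcp in dial mm [-0.4  0.3 29.9] grasp h 48.7 spin/tilt [0.    0.    1.221] F dial [ 0.3 -0.7 -0.3] Tq [0.08 0.25 0.01] w 0.0941 ff 0.0 j [ 0.39 -0.21  1.88 -0.19  1.13  1.77]
```

View pics/wrist4.png

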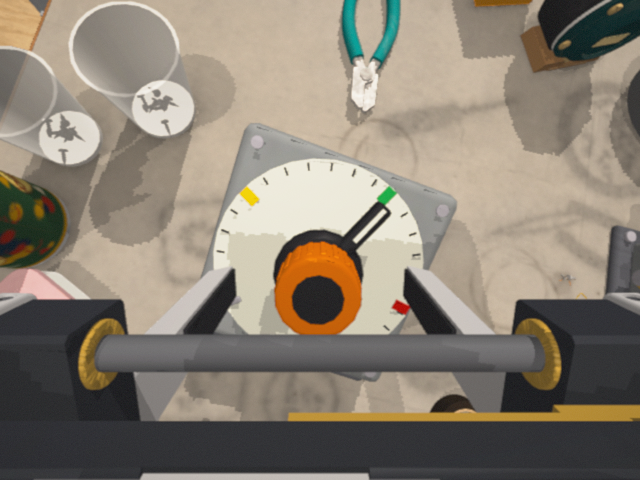

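The end stop was firm at 12.5 N with the knob 10.2 mm out. The fingers are now open and clear, and the pointer tip at (386,207) points at the green mark (388,195). I'll retreat along the axis and check for the green band.

```bash
python3 -m handwheel '[[0,0,-0.1,0,0,0],[0,0,-0.2,0,0,0],[0,0,-0.3,0,0,0],[0,0,-0.4,0,0,0],[0,0,-0.45,0,0,0],[0,0,-0.45,0,0,0],[0,0,-0.45,0,0,0]]' -1
python3 -c "
from h import *
c=viewer.calibration('wrist');w=viewer.snapshot('wrist')
s=viewer.snapshot('side')[215:275,205:285];k=viewer.snapshot('scene')[255:315,235:315]
out=np.hstack([cv2.resize(i,(400,300),interpolation=cv2.INTER_CUBIC) for i in(s,k)])
p=proj(c,C+R[:,2]*.03).astype(int);q=w[max(0,p[1]-70):p[1]+80,p[0]-200:p[0]+200]
out=np.vstack([out,cv2.resize(q,(800,300))]);cv2.imwrite('pics/fin.png',out[:,:,::-1])"
```

```text
time: 9.9
tool_pos: [0.4397, 0.1921, 0.1962]
ee_rot: [3.006, -0.356, 0.269]
wrist_force: [-0.3, -0.1, -0.6]
width: 0.0941
finger_force: 0.0
```

View pics/fin.png

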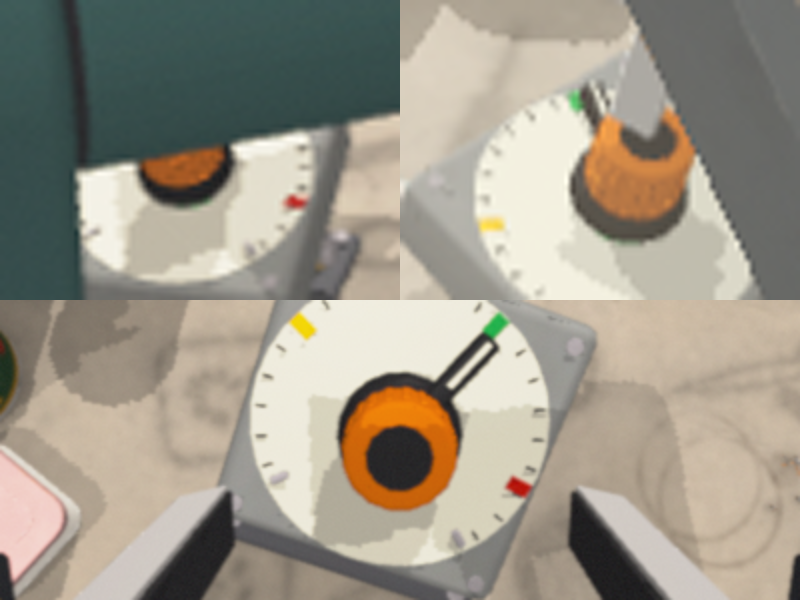

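The pointer stands at the green mark. A thin green rim shows under the skirt, at (185,207) in the side crop and (630,240) in the scene crop. To confirm the knob stayed out, I'll check its height numerically.

```bash
python3 -c "
from h import *
c=viewer.calibration('wrist');w=viewer.snapshot('wrist')
P=lambda h:proj(c,C+R[:,2]*h)
print(P(.045),P(.055))
p=P(.05).astype(int)
print('black',[b for b in blobs(w,(0,0,0),(179,120,70),(p[0]-60,p[1]-70,p[0]+60,p[1]+60),100)],'orange',blobs(w,*OR,(p[0]-60,p[1]-70,p[0]+60,p[1]+60),200))
for h in(.045,.055): print(h,'cap width px',.044*c['fx']/(np.array(c['R'])@(C+R[:,2]*h)+c['t'])[2])
for n,b in(('side',(225,240,260,262)),('scene',(265,290,300,312))): print(n,blobs(viewer.snapshot(n),(40,40,40),(85,255,255),b,2))"
```

```text
[319.68734021 246.4433739 ] [319.70149536 249.81471602]
black [([329.3, 213.6], 592, [288, 188, 80, 54]), ([318.1, 250.2], 789, [302, 235, 33, 31])] orange [([318.2, 242.8], 1996, [289, 214, 59, 62])]
0.045 cap width px 57.21507018471699
0.055 cap width px 59.437732232604745
side [([251.0, 242.3], 3, [250, 242, 3, 2]), ([235.5, 245.0], 2, [235, 245, 2, 1]), ([244.4, 255.1], 7, [243, 254, 4, 3])]
scene [([280.0, 303.0], 5, [278, 303, 5, 1])]
```

The cap's top disc is at row 250.2, against a predicted 249.8 for fully out and 246.4 for in. The green band also shows, so the knob is locked out.

```bash
python3 -c "
from bench import robot
print(robot.close_job())"
```

```text
the job is handed in; nothing more can be done
None
```

The orange knob is turned to the green mark, pulled about 10 mm out to its end stop with the green band showing, and released; I kept clear of the blue knob and the loose items and handed the job in at about 10 s.

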